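# Fill the gap in a terminal channel with filler blocks that fit

### The job

A terminal block already sits at the left end of the mounting channel's left-hand bay; fill the empty space between it and the middle end stop with white filler blocks from the table, choosing those whose widths together fill it snugly with only about 3 mm of play left. Stand them upright side by side, fully down on the channel floor with their grip fins up, without forcing any; leave the fillers you do not need standing on the table, and do not disturb the other things.

Things in the scene. Friction and masses are not known exactly. Their poses are not given: they have to be found in the camera images.
- channel: Aluminium mounting channel fixed on the table, 256 mm long (own y axis), 60 wide (x); origin at the centre of its underside. Floor 6 mm above the origin; lips along both long sides, 14 mm high, 50 mm apart inside. Three equal grey end stops (12 mm in y, 46 in x, tops 36 mm above the underside) at y = +118 (left), -2 (middle), -122 mm. Bay to fill: left to middle stop; the rest is storage.
- bay_left (a point): Foot of the left stop's inner face, on the channel floor: channel y = +112 mm, x = 0, channel's axes. The bay runs from here 108 mm to stop_face.
- stop_face (a point): Foot of the middle stop's face that bounds the bay, on the channel floor: channel y = +4 mm, x = 0, channel's axes.
- terminal_48: Grey terminal block with rows of screws, 48 mm wide (along the channel), 46 deep, 30 high, fixed in the channel. Origin at the foot of the middle of its left (+y) face; it reaches 48 mm from there towards -y; axes as the channel's. One of the three, which varies, is in the bay with its left face against the left stop; the other two are in storage (channel y below 0).
- terminal_39: Grey terminal block with rows of screws, 39 mm wide (along the channel), 46 deep, 30 high, fixed in the channel. Origin at the foot of the middle of its left (+y) face; it reaches 39 mm from there towards -y; axes as the channel's. One of the three, which varies, is in the bay with its left face against the left stop; the other two are in storage (channel y below 0).
- terminal_15: Grey terminal block with rows of screws, 15 mm wide (along the channel), 46 deep, 30 high, fixed in the channel. Origin at the foot of the middle of its left (+y) face; it reaches 15 mm from there towards -y; axes as the channel's. One of the three, which varies, is in the bay with its left face against the left stop; the other two are in storage (channel y below 0).
- filler_18: Loose white plastic filler block, 18 mm wide (own y), 46 deep (x), body 40 high; on top a centred grip fin, 26 mm in x, 10 in y, from 40 to 70 mm above the underside. The lowest 6 mm taper in by 3 mm on all sides. Origin at the centre of the underside. 25 to 150 g. Stands upright at any of four places, yaw within 30 degrees of the world's; same when turned by 180 degrees.
- filler_24: Loose white plastic filler block, 24 mm wide (own y), 46 deep (x), body 40 high; on top a centred grip fin, 26 mm in x, 16 in y, from 40 to 70 mm above the underside. The lowest 6 mm taper in by 3 mm on all sides. Origin at the centre of the underside. 25 to 150 g. Stands upright at any of four places, yaw within 30 degrees of the world's; same when turned by 180 degrees.
- filler_33: Loose white plastic filler block, 33 mm wide (own y), 46 deep (x), body 40 high; on top a centred grip fin, 26 mm in x, 25 in y, from 40 to 70 mm above the underside. The lowest 6 mm taper in by 3 mm on all sides. Origin at the centre of the underside. 25 to 150 g. Stands upright at any of four places, yaw within 30 degrees of the world's; same when turned by 180 degrees.
- filler_48: Loose white plastic filler block, 48 mm wide (own y), 46 deep (x), body 40 high; on top a centred grip fin, 26 mm in x, 40 in y, from 40 to 70 mm above the underside. The lowest 6 mm taper in by 3 mm on all sides. Origin at the centre of the underside. 25 to 150 g. Stands upright at any of four places, yaw within 30 degrees of the world's; same when turned by 180 degrees.
- tape_measure: Bystander, loose: yellow tape measure, 33 x 81 x 61 mm high, standing. Origin at the centre of its underside.
- tape_black: Bystander, loose: black roll of tape, 58 mm across, 26 mm high. Origin at the centre of its underside.
- bulb_carton: Bystander, loose: tall white carton, 62 x 62 x 115 mm high. Origin at the centre of its underside.
- screw_carton: Bystander, loose: small brown carton, 55 x 85 x 45 mm high. Origin at the centre of its underside.
- flat_pliers: Bystander, loose: pliers with red and yellow handles, lying, 62 x 175 x 14 mm. Origin at the centre of its underside.
Mind the look-alikes: they are no part of the job. What is shaped like the filler_33 but blue or turquoise is not meant.

How it is judged:
At the end, for the whole second after the job is handed in: Fillers 24+33 mm stand beside the 48 mm terminal block, 18+48 beside the 39 mm one or 18+24+48 beside the 15 mm one: in the bay, on its floor (2.5 mm), centred across it (5 mm), in line (0.12 rad), upright (0.06 rad), at rest; the other fillers stand upright on the table (0.15 rad) (((y of terminal_48 in the frame of channel above 0.1 m and (height (world z) of filler_18 below 0.004 m and angle between filler_18's own z axis and vertical below 0.15 rad and linear speed of filler_18 below 0.01 m/s) and (z of filler_24 in the frame of channel between 0.004 and 0.0085 m and x of filler_24 in the frame of channel between -0.005 and 0.005 m and y of filler_24 in the frame of channel between 0.004 and 0.112 m and angle between the y axis of filler_24 and the y axis of channel, either way round below 0.12 rad and angle between filler_24's own z axis and vertical below 0.06 rad and linear speed of filler_24 below 0.01 m/s) and (z of filler_33 in the frame of channel between 0.004 and 0.0085 m and x of filler_33 in the frame of channel between -0.005 and 0.005 m and y of filler_33 in the frame of channel between 0.004 and 0.112 m and angle between the y axis of filler_33 and the y axis of channel, either way round below 0.12 rad and angle between filler_33's own z axis and vertical below 0.06 rad and linear speed of filler_33 below 0.01 m/s) and (height (world z) of filler_48 below 0.004 m and angle between filler_48's own z axis and vertical below 0.15 rad and linear speed of filler_48 below 0.01 m/s)) or (y of terminal_39 in the frame of channel above 0.1 m and (z of filler_18 in the frame of channel between 0.004 and 0.0085 m and x of filler_18 in the frame of channel between -0.005 and 0.005 m and y of filler_18 in the frame of channel between 0.004 and 0.112 m and angle between the y axis of filler_18 and the y axis of channel, either way round below 0.12 rad and angle between filler_18's own z axis and vertical below 0.06 rad and linear speed of filler_18 below 0.01 m/s) and (height (world z) of filler_24 below 0.004 m and angle between filler_24's own z axis and vertical below 0.15 rad and linear speed of filler_24 below 0.01 m/s) and (height (world z) of filler_33 below 0.004 m and angle between filler_33's own z axis and vertical below 0.15 rad and linear speed of filler_33 below 0.01 m/s) and (z of filler_48 in the frame of channel between 0.004 and 0.0085 m and x of filler_48 in the frame of channel between -0.005 and 0.005 m and y of filler_48 in the frame of channel between 0.004 and 0.112 m and angle between the y axis of filler_48 and the y axis of channel, either way round below 0.12 rad and angle between filler_48's own z axis and vertical below 0.06 rad and linear speed of filler_48 below 0.01 m/s)) or (y of terminal_15 in the frame of channel above 0.1 m and (z of filler_18 in the frame of channel between 0.004 and 0.0085 m and x of filler_18 in the frame of channel between -0.005 and 0.005 m and y of filler_18 in the frame of channel between 0.004 and 0.112 m and angle between the y axis of filler_18 and the y axis of channel, either way round below 0.12 rad and angle between filler_18's own z axis and vertical below 0.06 rad and linear speed of filler_18 below 0.01 m/s) and (z of filler_24 in the frame of channel between 0.004 and 0.0085 m and x of filler_24 in the frame of channel between -0.005 and 0.005 m and y of filler_24 in the frame of channel between 0.004 and 0.112 m and angle between the y axis of filler_24 and the y axis of channel, either way round below 0.12 rad and angle between filler_24's own z axis and vertical below 0.06 rad and linear speed of filler_24 below 0.01 m/s) and (height (world z) of filler_33 below 0.004 m and angle between filler_33's own z axis and vertical below 0.15 rad and linear speed of filler_33 below 0.01 m/s) and (z of filler_48 in the frame of channel between 0.004 and 0.0085 m and x of filler_48 in the frame of channel between -0.005 and 0.005 m and y of filler_48 in the frame of channel between 0.004 and 0.112 m and angle between the y axis of filler_48 and the y axis of channel, either way round below 0.12 rad and angle between filler_48's own z axis and vertical below 0.06 rad and linear speed of filler_48 below 0.01 m/s)))); the robot touches nothing.
It fails at once if a bystander (tape measure, roll of tape, carton or pliers) is moved by more than 25 mm (distance of any of tape_measure, tape_black, bulb_carton, screw_carton, flat_pliers from where it was at the start of the episode above 0.025 m).
It fails at once if a filler block is forced against the channel, its stops or a terminal block with more than 70 N (contact force between any of filler_18, filler_24, filler_33, filler_48 and channel above 70 N or contact force between any of filler_18, filler_24, filler_33, filler_48 and terminal_48 above 70 N or contact force between any of filler_18, filler_24, filler_33, filler_48 and terminal_39 above 70 N or contact force between any of filler_18, filler_24, filler_33, filler_48 and terminal_15 above 70 N).
It also fails if it takes over 72 s, if anything falls off the work surface, if the arm or the gripper's body presses on something with over 40 N, if the wrist force passes 120 N, or if a joint passes its speed limit or range.

### The arm

A 7-joint arm with a two-finger parallel gripper is mounted at the origin on a cart in front of the work surface, level with it; the furniture and walls round the work are solid. World frame = base frame: x ahead of the robot, y to its left, z up, the work surface at z = 0. Lengths are in m, angles in rad, forces in N, time in s.
With the tool pointing down it reaches from about 0.425 to 0.875 m from the base axis. Payload 4.7 kg.
Tool frame: the origin (TCP) lies at the very end of the fingers, on their centre line; the grasp point (between the pads) lies 19 mm behind it; z points along the fingers, y is the line along which they close (so a half turn about z gives the same grasp; the last joint's range is limited). The gripper opens to 87 mm and grips with 3 to 60 N. Pads are 19 mm wide; open, the fingers measure 117 mm over their backs; the gripper's body (75 mm by 190 mm) begins 51 mm behind the grasp point.
Start: joints at [1.184, 0.321, -0.07, 1.45, 0.023, 1.371, -0.057], TCP at [0.254, -0.599, 0.223] pointing down, gripper open.
Joint ranges: [-2.86, 2.86], [-0.3, 2.09], [-1.38, 1.24], [0.06, 2.45], [-1.56, 4.7], [0.09, 2.05], [-2.69, 2.69]. Speed limits (rad/s): [2.57, 2.57, 3.14, 3.14, 3.14, 3.14, 3.14].

### API

Orientations are given as a rotation vector (axis times angle).
In Python, from bench import ctrl gives the robot as it stands.
- The arm moves only by the shell command python3 -m jog 'ROWS' [FORCE]. ROWS is JSON, a list that holds one entry, the list of rows, each a list of 7 numbers: the shift along the tool's x, y, z in mm, then the turn, a rotation vector about the tool's x, y, z in degrees, then the finger opening in mm, from 0 to 87. A call has 1 to 10 rows; each row is the pose to reach, as a shift and turn from the pose commanded when the call began, along the tool's axes at that moment; what a row does not reach only later rows make up. A row lasts 1/10 s, in which the tool goes at most 50 mm and 8.59 degrees, less where a joint would pass 70% of its speed; a pose out of reach is approached as far as the arm can. A call with a gripper value outside its range is refused whole. The fingers move at their own pace and stop on an object; FORCE is the grip in N (left out, the last holds). Time passes only in rows, so rows that repeat a pose let the fingers close. It gives the time, the measured TCP pose, the force, the opening and the grip force at its end, in the units of the state.
- ctrl.get_state(): the state, without advancing time (a new reading comes with each control period).
- ctrl.get_image(name): name is "scene" or "top"; returns a dict with "image" (420x560x3 uint8, red, green, blue), "depth" (420x560 float32, m along the optical axis (not along the pixel's ray), 0 where there is no reading), "fov_y" (degrees; the focal length in pixels is half the picture's height over the tangent of half this angle, whatever the lens; pixels are square), "cx", "cy" (the principal point, pixels), "rvec" (rotation vector, rad) and "tvec" (3), from world to camera coordinates, as OpenCV has them. Camera axes: x right, y down, z forward; pixel columns grow to the right and rows downward; lengths in m; the calibration is good to about 2 mm. A picture is of the moment at which its call begins.
- ctrl.close_job(): hands the job in; it is judged then, once.
The state is a dict: "time": time; "joint_positions": joint angles; "qd": joint speeds; "joint_torque": joint torques, N m; "position": TCP position; "tool_rot": TCP orientation; "ft_force": force on the tool from outside, world axes, zero at the start; "torque": the same for the moment, N m; "grip_width": opening from 0.0 (shut) to 1.0 (fully open); "grip_force": force on a finger pad.
Only numpy, scipy, OpenCV 4.12 (cv2) and the standard library are available. Lean on these libraries where they do the work, as an engineer would, in place of code of your own. Each camera call takes 0.05 s, during which the arm holds its last target. There are 200 camera calls.

## Working session

There is one attempt and no reset: what is moved stays moved. The work goes in short steps, Python scripts to look and compute and a shell command to move; the robot and the scene stay as the last step left them, time stands still between calls to the robot, and variables do not carry over. Pictures are saved under pics/ and viewed, at most 10 in all, crops included, and the job is handed in when it is done.

```bash
ls; mkdir -p pics
cat > h.py <<'E'
import numpy as np,cv2
from bench import ctrl
from scipy.spatial.transform import Rotation as R
def grab(n):
    d=ctrl.get_image(n);d['f']=d['image'].shape[0]/2/np.tan(np.radians(d['fov_y'])/2)
    d['R']=R.from_rotvec(np.array(d['rvec']).ravel()).as_matrix();d['t']=np.array(d['tvec']).ravel();return d
def cloud(d):
    h,w=d['depth'].shape;v,u=np.mgrid[:h,:w];z=d['depth']
    p=np.stack([(u-d['cx'])/d['f']*z,(v-d['cy'])/d['f']*z,z],-1)
    return (p-d['t'])@d['R']
def ray(d,u,v,z):
    c=-d['R'].T@d['t'];r=d['R'].T@np.array([(u-d['cx'])/d['f'],(v-d['cy'])/d['f'],1]);return c+r*(z-c[2])/r[2]
E
python3 - <<'E'
from h import *
for n in('scene','top'):
    d=grab(n);np.savez(n+'.npz',**d);cv2.imwrite(f'pics/{n}0.png',cv2.resize(d['image'][:,:,::-1],(784,588)))
    print(n,-d['R'].T@d['t'],d['f'],d['cx'],d['cy'])
s=ctrl.get_state();print({k:np.round(v,4) for k,v in s.items()})
E
```

```text
pics
scene [-0.12642301  0.04479261  0.47867785] 399.73573920591616 277.7868333305963 207.4516541676996
top [0.42356392 0.37288983 1.17448528] 495.94750696963064 282.5590665103672 214.8671168036247
{'time': np.float64(0.1), 'joint_positions': array([ 1.1841,  0.3218, -0.0701,  1.4516,  0.0226,  1.3708, -0.0569]), 'qd': array([-0.0007, -0.0028,  0.0008, -0.0005,  0.0016,  0.0001,  0.0001]), 'joint_torque': array([-2.00000e-04, -4.92569e+01, -4.05800e-01, -3.13399e+01,
       -6.44000e-02,  3.94000e-02,  0.00000e+00]), 'position': array([ 0.2534, -0.598 ,  0.2215]), 'tool_rot': array([-3.077e+00, -6.251e-01,  7.000e-04]), 'ft_force': array([-0.3622,  0.0393, -0.3981]), 'torque': array([0.0292, 0.023 , 0.0079]), 'grip_force': np.float64(0.0), 'grip_width': np.float64(0.9988)}
```

View pics/scene0.png

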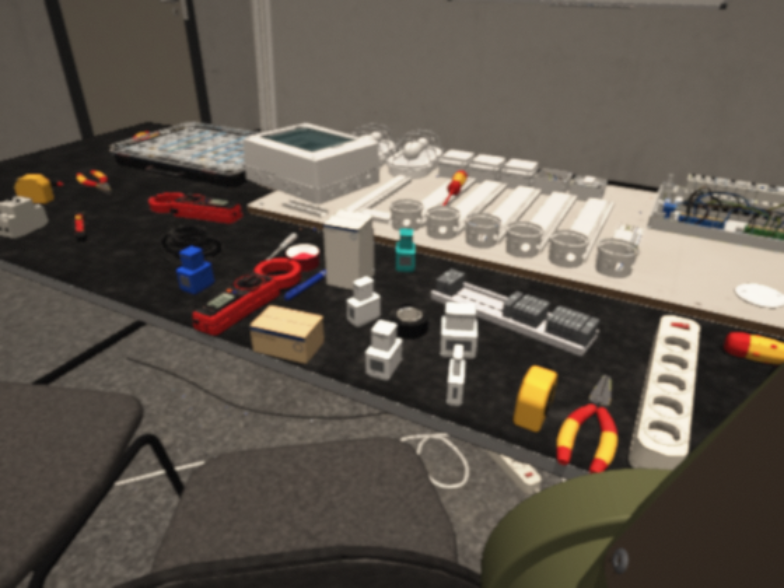

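View pics/top0.png

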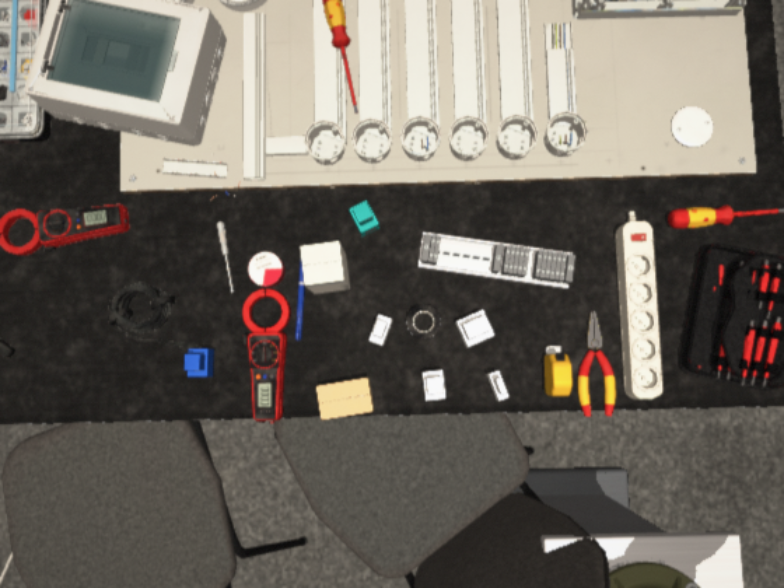

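The top view shows the channel at about (497,260). The narrow 15 mm terminal is at its left end (430,247), and the wide ones are right of the middle stop. So fillers 18, 24 and 48 are needed. White fillers are at (380,330), (475,328), (433,385) and (498,385), in enlarged pixels.

```bash
cat > m.py <<'E'
from h import *
def rect(d,mask,z):
    c=max(cv2.findContours(mask.astype(np.uint8),0,cv2.CHAIN_APPROX_NONE)[0],key=cv2.contourArea)[:,0].astype(float)
    w=np.array([ray(d,u,v,z)[:2] for u,v in c]);r=cv2.minAreaRect((w*1000).astype(np.float32));return r
def fillers(d,seeds,box=34):
    P=cloud(d);out=[]
    hsv=cv2.cvtColor(d['image'],cv2.COLOR_RGB2HSV)
    for u,v in seeds:
        sl=np.zeros(P.shape[:2],bool);sl[v-box:v+box,u-box:u+box]=1
        sl&=(hsv[...,1]<70)&(hsv[...,2]>90)&(d['depth']>0)
        body=sl&(P[...,2]>.03);fin=sl&(P[...,2]>.058)
        n,l,st,ce=cv2.connectedComponentsWithStats(body.astype(np.uint8))
        k=1+np.argmin(np.linalg.norm(ce[1:]-[u,v],axis=1));fin&=cv2.dilate((l==k).astype(np.uint8),np.ones((5,5)))>0
        print((u,v),'body',np.round(rect(d,l==k,.045),1) if 0 else [np.round(x,1) for x in rect(d,l==k,.04)],'fin',[np.round(x,1) for x in rect(d,fin,.07)],'zmax',np.percentile(P[fin][:,2],[5,50,95]).round(4),'cent',(P[fin].mean(0)*1000).round(1),fin.sum())
E
python3 - <<'E'
from m import *
d=dict(np.load('top.npz'))
s=560/784
fillers(d,[(int(u*s),int(v*s)) for u,v in[(380,330),(475,328),(433,385),(498,385)]],26)
P=cloud(d);print('table',np.median(P[250:290,100:130,2]))
# channel: everything raised >7mm near it
m=np.zeros(P.shape[:2],bool);m[155:215,285:425]=1;m&=(P[...,2]>.003)&(d['depth']>0)
n,l,st,ce=cv2.connectedComponentsWithStats(m.astype(np.uint8));k=1+np.argmax(st[1:,4]);print('chan',rect(d,l==k,.014))
hi=m&(P[...,2]>.027);n,l,st,ce=cv2.connectedComponentsWithStats(hi.astype(np.uint8))
for k in range(1,n):
    if st[k,4]>20: print('hi',rect(d,l==k,.036),np.median(P[l==k],0).round(4),st[k,4])
a=d['image'][150:290,220:430];cv2.imwrite('pics/crop.png',cv2.resize(a[:,:,::-1],None,fx=3.8,fy=3.8,interpolation=2))
E
```

```text
(271, 235) body [array([497.9, 417.8]), array([24.4, 46.2]), np.float64(68.3)] fin [array([497.8, 417.9]), array([16.2, 26.1]), np.float64(68.3)] zmax [0.066  0.0695 0.0726] cent [497.8 418.   69.6] 87
(339, 234) body [array([496.4, 262.5]), array([46.1, 48.7]), np.float64(22.5)] fin [array([496.3, 262.7]), array([26.4, 41. ]), np.float64(22.5)] zmax [0.0656 0.0698 0.0733] cent [496.2 262.6  69.6] 219
(309, 275) body [array([406. , 332.6]), array([46. , 32.8]), np.float64(5.0)] fin [array([405.9, 332.7]), array([26.2, 24.9]), np.float64(4.8)] zmax [0.0663 0.0697 0.0729] cent [405.8 332.7  69.7] 136
(355, 275) body [array([402.8, 228.4]), array([46.1, 18.6]), np.float64(19.8)] fin [array([403. , 228.6]), array([25.5, 10.7]), np.float64(19.7)] zmax [0.0658 0.0695 0.0732] cent [403.  228.5  69.2] 59
table -1.134216930099185e-05
chan ((607.4957885742188, 220.2607421875), (268.0003967285156, 77.25727844238281), 81.25489044189453)
hi ((631.3989868164062, 331.29058837890625), (26.632715225219727, 46.99062728881836), 80.25955200195312) [0.6309 0.3315 0.0358] 229
hi ((612.3497924804688, 221.06201171875), (12.41661548614502, 46.24555206298828), 79.73545837402344) [0.6127 0.2211 0.0357] 108
hi ((607.1691284179688, 191.0712432861328), (39.76349639892578, 48.18887710571289), 80.50105285644531) [0.6075 0.1914 0.0362] 347
hi ((595.7269287109375, 127.83695983886719), (62.84401321411133, 47.74625015258789), 80.15851593017578) [0.5963 0.1283 0.0358] 548
```

View pics/crop.png

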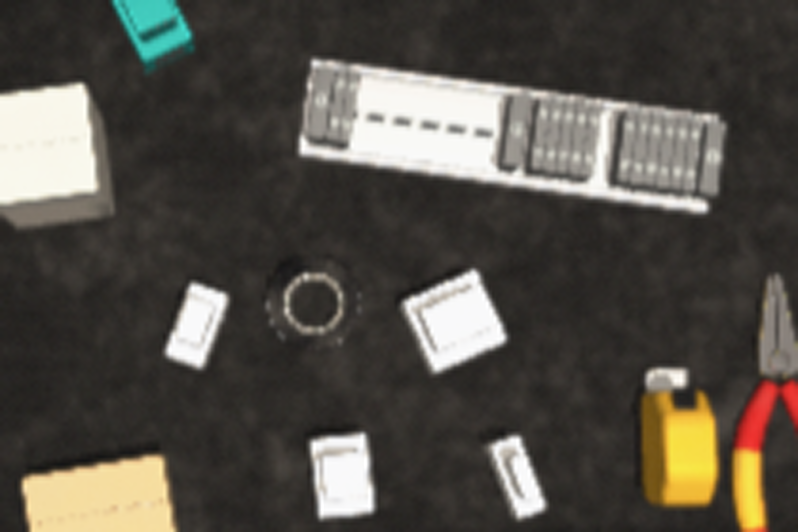

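The crop confirms it: left stop plus 15 mm terminal at (330,105), middle stop at (515,130), and a clear bay between them. Measured widths: the 24 is at (195,325), the 48 at (455,320), the 33 at (342,475) and the 18 at (517,475).

```bash
cat > g.py <<'E'
from h import *
import sys
O=np.array([612.6,222.6]);A=-9.9
def ch(y,x=0):
    a=np.radians(A);return O+x*np.array([np.cos(a),np.sin(a)])+y*np.array([-np.sin(a),np.cos(a)])
def to(x,y,z,h,say=1):
    s=ctrl.get_state();R0=R.from_rotvec(s['tool_rot']).as_matrix();p=np.array(s['position'])*1000
    c=[]
    for hh in(h,h+180):
        a=np.radians(hh);Y=np.array([np.cos(a),np.sin(a),0]);Z=np.array([0,0,-1.]);c.append(R.from_matrix(R0.T@np.stack([np.cross(Y,Z),Y,Z],1)).as_rotvec(degrees=True))
    t=min(c,key=np.linalg.norm)
    print('shift',(R0.T@(np.array([x,y,z])-p)).round(1),'turn',t.round(2))
def st():
    s=ctrl.get_state();r=R.from_rotvec(s['tool_rot']).as_matrix();print('t',round(s['time'],1),'p',(np.array(s['position'])*1000).round(1),'h',np.degrees(np.arctan2(r[1,1],r[0,1])).round(2),'F',np.round(s['ft_force'],1),'w',round(s['grip_width']*87,1),'gf',round(float(s['grip_force']),1))
E
python3 - <<'E'
from g import *
to(430,-420,223,-44);to(540,-150,223,-15);to(520,80,200,9);to(403,228.5,120,19.8);to(403,228.5,48,19.8)
E
```

```text
shift [232.1 -95.   -1.3] turn [-1.000e-01 -2.000e-02 -2.303e+01]
shift [ 438.7 -300.7   -0.9] turn [-1.000e-01 -4.000e-02 -5.203e+01]
shift [ 510.1 -520.2   22.4] turn [-9.000e-02 -7.000e-02 -7.603e+01]
shift [ 460.3 -702.4  102.8] turn [-9.000e-02 -8.000e-02 -8.683e+01]
shift [ 460.3 -702.3  174.8] turn [-9.000e-02 -8.000e-02 -8.683e+01]
```

```bash
python3 -m jog '[[[48,-19,0,0,0,-5,60],[95,-38,0,0,0,-10,60],[140,-57,0,0,0,-15,60],[186,-76,0,0,0,-19,60],[232,-95,0,0,0,-23,60],[264,-127,0,0,0,-28,60],[298,-160,0,0,0,-33,60],[333,-195,0,0,0,-38,60],[368,-230,0,0,0,-43,60],[402,-264,0,0,0,-47,60]]]'
python3 - <<'E'
from g import *
st();to(540,-150,223,-15);to(520,80,200,9);to(403,228.5,120,19.8)
E
```

```text
time: 1.1
position: [0.5209, -0.1964, 0.2223]
tool_rot: [-2.571, -1.805, 0.001]
ft_force: [1.1, -0.6, 0.4]
grip_width: 0.687
grip_force: 0.0
t 1.1 p [ 520.9 -196.4  222.3] h -19.84 F [ 1.1 -0.6  0.4] w 59.8 gf 0.0
shift [50.2  2.2 -0.7] turn [-0.02  0.01 -4.84]
shift [259.7 -94.7  22.3] turn [-2.000e-02  1.000e-02 -2.884e+01]
shift [ 359.7 -255.1  102.3] turn [-2.000e-02  0.000e+00 -3.964e+01]
```

Tracks well.

```bash
python3 -m jog '[[[48,0,0,0,0,-5,60],[90,-20,4,0,0,-10,60],[133,-40,9,0,0,-15,60],[176,-59,13,0,0,-20,60],[218,-77,18,0,0,-24,60],[259,-95,22,0,0,-29,60],[284,-135,42,0,0,-32,60],[309,-175,62,0,0,-34,60],[334,-215,82,0,0,-37,60],[359.7,-255,102,0,0,-39.6,60]]]'
python3 - <<'E'
from g import *
st();to(403,228.5,48,19.8)
E
```

```text
time: 2.1
position: [0.4059, 0.2237, 0.1217]
tool_rot: [1.809, 2.567, -0.001]
ft_force: [1.0, 1.0, -0.1]
grip_width: 0.688
grip_force: 0.0
t 2.1 p [405.9 223.7 121.7] h 19.65 F [ 1.   1.  -0.1] w 59.9 gf 0.0
shift [ 5.5 -1.1 73.7] turn [ 0.01  0.05 -0.15]
```

```bash
python3 -m jog '[[[0,0,20,0,0,0,60],[0,0,40,0,0,0,60],[0,0,40,0,0,0,60],[0,0,40,0,0,0,60],[0,0,40,0,0,0,60]]]' 20 >/dev/null
python3 - <<'E'
from g import *
st();to(403,228.5,48,19.8)
E
```

```text
t 2.6 p [408.2 223.   83.5] h 19.52 F [-0.  -0.1  0.8] w 59.9 gf 0.0
shift [ 6.9 -3.1 35.5] turn [ 0.08 -0.   -0.28]
```

```bash
python3 -m jog '[[[7,-3,5,0,0,-0.3,60],[7,-3,20,0,0,-0.3,60],[7,-3,36,0,0,-0.3,60],[7,-3,36,0,0,-0.3,60],[7,-3,36,0,0,-0.3,60]]]' 20 >/dev/null
python3 - <<'E'
from g import *
st();to(403,228.5,48,19.8)
E
```

```text
t 3.1 p [402.1 228.8  46.9] h 19.88 F [-0.2  0.6  1.3] w 59.9 gf 0.0
shift [-0.6  0.8 -1.1] turn [-0.   -0.02  0.08]
```

```bash
python3 -m jog '[[[0,0.6,-1,0,0,0,40],[0,0.6,-1,0,0,0,10],[0,0.6,-1,0,0,0,10],[0,0.6,-1,0,0,0,10],[0,0.6,-1,0,0,0,10],[0,0.6,-30,0,0,0,10],[0,0.6,-60,0,0,0,10],[0,0.6,-90,0,0,0,10],[0,0.6,-90,0,0,0,10],[0,0.6,-90,0,0,0,10]]]' 30 >/dev/null
python3 - <<'E'
from g import *
st();print(ch(13.8));to(*ch(13.8),135,A)
E
```

```text
t 4.1 p [403.1 228.5 136.9] h 19.85 F [ 0.   0.4 -0.2] w 25.2 gf 30.0
[614.97262158 236.1945087 ]
shift [-64.7 201.9   2.2] turn [ 0.08  0.03 29.75]
```

```bash
python3 -m jog '[[[-12,37,0,0,0,6,10],[-24,75,0,0,0,12,10],[-36,113,0,0,0,18,10],[-48,150,0,0,0,23,10],[-60,188,0,0,0,28,10],[-64.7,202,0,0,0,29.75,10],[-64.7,202,0,0,0,29.75,10],[-64.7,202,0,0,0,29.75,10],[-64.7,202,0,0,0,29.75,10]]]' >/dev/null
python3 - <<'E'
from g import *
st();to(*ch(13.8),75,A)
d=grab('top');P=cloud(d)
a=d['image'][150:230,270:430];cv2.imwrite('pics/c1.png',cv2.resize(a[:,:,::-1],None,fx=5,fy=5,interpolation=2))
E
```

```text
t 5.0 p [612.9 236.9 135.8] h -9.76 F [-0.7 -0.6 -0.2] w 25.8 gf 30.0
shift [-0.3  2.2 60.8] turn [-0.1   0.05  0.14]
```

```bash
python3 -m jog '[[[-0.3,2.2,20,-0.1,0,0.1,10],[-0.3,2.2,40,-0.1,0,0.1,10],[-0.3,2.2,55,-0.1,0,0.1,10],[-0.3,2.2,65,-0.1,0,0.1,10],[-0.3,2.2,70,-0.1,0,0.1,10],[-0.3,2.2,72,-0.1,0,0.1,10],[-0.3,2.2,72,-0.1,0,0.1,10]]]' >/dev/null
python3 - <<'E'
from g import *
st();to(*ch(13.8),54,A)
E
```

```text
t 5.8 p [617.  236.   64.9] h -9.98 F [-0.3  0.6  0.1] w 26.0 gf 30.0
shift [-0.1 -2.1 10.9] turn [ 0.13 -0.02 -0.08]
```

```bash
python3 -m jog '[[[-0.1,-2,0,0.1,0,0,10],[-0.1,-2,4,0.1,0,0,10],[-0.1,-2,7,0.1,0,0,10],[-0.1,-2,7,0.1,0,0,10],[-0.1,-2,7,0.1,0,0,10]]]' >/dev/null
python3 - <<'E'
from g import *
st();to(*ch(13.8),54,A)
E
```

```text
t 6.2 p [614.8 235.9  57.4] h -9.99 F [-0.7 -0.4 -1.2] w 25.8 gf 30.0
shift [0.3 0.2 3.4] turn [-0.01  0.01 -0.09]
```

```bash
python3 -m jog '[[[0.3,0,1.5,0,0,0,10],[0.3,0,3,0,0,0,10],[0.3,0,3,0,0,0,10]]]' ; python3 -c "
from g import *
st()"
```

```text
time: 6.55
position: [0.6153, 0.2366, 0.056]
tool_rot: [2.406, 2.019, 0.001]
ft_force: [-1.5, -0.8, 6.7]
grip_width: 0.293
grip_force: 30.0
t 6.5 p [615.3 236.6  56. ] h -9.98 F [-1.5 -0.8  6.7] w 25.5 gf 30.0
```

```bash
python3 -m jog '[[[0.3,0,2,0,0,0,45],[0.3,0,2,0,0,0,60],[0.3,0,2,0,0,0,60],[0.3,0,-20,0,0,0,60],[0.3,0,-60,0,0,0,60],[0.3,0,-90,0,0,0,60],[0,-40,-90,0,0,0,60],[0,-80,-90,0,0,0,60],[0,-120,-90,0,0,0,60],[0,-120,-90,0,0,0,60]]]'>/dev/null
cat >> m.py <<'E'
def inchan(d):
    from g import ch,O,A
    P=cloud(d)*1000;a=np.radians(A);q=P[...,:2]-O
    X=q@[np.cos(a),np.sin(a)];Y=q@[-np.sin(a),np.cos(a)]
    for nm,lo,pz in(('fin',64,76),('body',41.5,46)):
        mk=(abs(X)<40)&(Y>-10)&(Y<110)&(P[...,2]>lo)&(P[...,2]<90)&(d['depth']>0)
        n,l,s,c=cv2.connectedComponentsWithStats(mk.astype(np.uint8))
        for k in range(1,n):
            if s[k,4]<15: continue
            r=rect(d,l==k,pz/1000);e=np.array(r[0])-O
            print(nm,'x',round(e@[np.cos(a),np.sin(a)],1),'y',round(e@[-np.sin(a),np.cos(a)],1),'size',np.round(r[1],1),'ang rel',round((r[2]-A)%90,1),'z',np.percentile(P[l==k][:,2],[10,50,90]).round(1))
E
python3 - <<'E'
from g import *;from m import *
st();d=grab('top');inchan(d);a=d['image'][140:260,250:430];cv2.imwrite('pics/c2.png',cv2.resize(a[:,:,::-1],None,fx=4.4,fy=4.4,interpolation=2))
E
```

```text
t 7.5 p [490.8 259.3 144.2] h -9.6 F [ 0.9 -0.5 -0.2] w 60.2 gf 0.0
fin x 10.5 y 15.2 size [9.2 8.6] ang rel 79.6 z [72.5 75.3 77.2]
body x 18.4 y 14.9 size [17.7 12.3] ang rel 88.7 z [44.3 47.4 76.6]
```

View pics/c2.png

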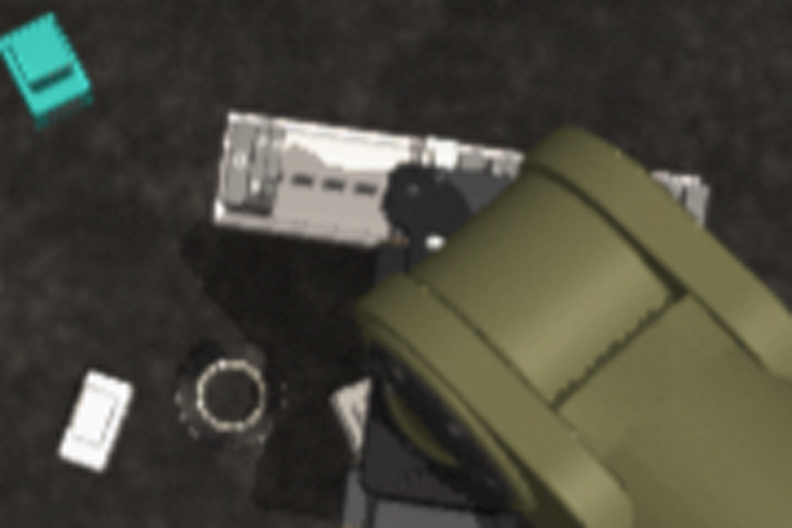

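The arm covers most of the channel. The 18's far end shows at (440,150), standing at the right height with its fin top near 75 mm. Next is the 48.

```bash
python3 -m jog '[[[0,0,0,0,0,-8,60],[0,0,0,0,0,-16,60],[0,0,0,0,0,-24,60],[0,0,10,0,0,-32,60],[0,0,30,0,0,-32,60],[0,0,50,0,0,-32,60],[0,0,50,0,0,-32,60],[0,0,50,0,0,-32,60]]]'>/dev/null
python3 - <<'E'
from g import *
st();to(496.3,262.6,48,22.5)
E
```

```text
t 8.4 p [497.4 256.9  94.6] h 21.97 F [ 0.4 -0.4 -0.1] w 60.0 gf 0.0
shift [ 5.7  1.1 46.6] turn [-0.02 -0.03 -0.53]
```

```bash
python3 -m jog '[[[5.7,1.1,12,0,0,-0.5,60],[5.7,1.1,30,0,0,-0.5,60],[5.7,1.1,46,0,0,-0.5,60],[5.7,1.1,46,0,0,-0.5,60],[5.7,1.1,46,0,0,-0.5,60],[5.7,1.1,46,0,0,-0.5,60]]]'>/dev/null
python3 - <<'E'
from g import *
st();to(496.3,262.6,48,22.5)
E
```

```text
t 9.0 p [496.1 263.2  49.3] h 22.52 F [-0.6  0.1 -0.1] w 59.8 gf 0.0
shift [-0.7 -0.1  1.3] turn [ 0.08 -0.    0.02]
```

```bash
python3 -m jog '[[[-0.7,0,1,0,0,0,40],[-0.7,0,1,0,0,0,10],[-0.7,0,1,0,0,0,10],[-0.7,0,1,0,0,0,10],[-0.7,0,1,0,0,0,10],[-0.7,0,-30,0,0,0,10],[-0.7,0,-60,0,0,0,10],[-0.7,0,-86,0,0,0,10],[-0.7,0,-86,0,0,0,10],[-0.7,0,-86,0,0,0,10]]]' 30 >/dev/null
python3 - <<'E'
from g import *
st();print(ch(72.2));to(*ch(72.2),135,A)
E
```

```text
t 10.0 p [495.9 261.9 134.4] h 22.5 F [ 0.1  0.3 -1.5] w 25.8 gf 29.9
[625.01328104 293.72489335]
shift [-20.  131.5  -0.5] turn [2.00e-02 3.00e-02 3.24e+01]
```

```bash
python3 -m jog '[[[-5,33,0,0,0,8,10],[-10,66,0,0,0,16,10],[-15,99,0,0,0,24,10],[-20,131.5,0,0,0,32,10],[-20,131.5,20,0,0,32.4,10],[-20,131.5,40,0,0,32.4,10],[-20,131.5,40,0,0,32.4,10],[-20,131.5,40,0,0,32.4,10],[-20,131.5,40,0,0,32.4,10],[-20,131.5,40,0,0,32.4,10]]]' >/dev/null
python3 - <<'E'
from g import *
st();to(*ch(72.2),54,A)
d=grab('top');a=d['image'][150:230,270:430];cv2.imwrite('pics/c3.png',cv2.resize(a[:,:,::-1],None,fx=5,fy=5,interpolation=2))
E
```

```text
t 11.0 p [625.5 294.3  95.8] h -9.89 F [ 0.6  0.  -1.8] w 25.7 gf 29.9
shift [-0.7 -0.4 41.8] turn [ 0.09 -0.05  0.01]
```

```bash
python3 -m jog '[[[-0.7,-0.4,10,0,0,0,10],[-0.7,-0.4,18,0,0,0,10],[-0.7,-0.4,22,0,0,0,10],[-0.7,-0.4,25,0,0,0,10],[-0.7,-0.4,28,0,0,0,10],[-0.7,-0.4,28,0,0,0,10]]]' >/dev/null
python3 - <<'E'
from g import *
st();to(*ch(72.2),54,A)
E
```

```text
t 11.7 p [624.2 293.3  66. ] h -9.88 F [-0.3  0.3 -2.5] w 25.7 gf 29.9
shift [ 0.6  0.7 12. ] turn [-0.04  0.03  0.02]
```

No contact force; continue to the floor.

```bash
python3 -m jog '[[[0,0.5,4,0,0,0,10],[0,0.5,7,0,0,0,10],[0,0.5,9,0,0,0,10],[0,0.5,10,0,0,0,10],[0,0.5,10,0,0,0,10]]]' >/dev/null
python3 - <<'E'
from g import *
st();to(*ch(72.2),54,A)
E
```

```text
t 12.2 p [624.9 293.3  56.4] h -9.88 F [ 0.3 -0.3 -1.1] w 25.8 gf 29.9
shift [0.5 0.1 2.4] turn [-0.01  0.01  0.02]
```

```bash
python3 -m jog '[[[0.4,0,1,0,0,0,10],[0.4,0,2,0,0,0,10],[0.4,0,2,0,0,0,10]]]' >/dev/null; python3 -c "
from g import *
st()"; python3 -m jog '[[[0.4,0,1.5,0,0,0,45],[0.4,0,1.5,0,0,0,60],[0.4,0,1.5,0,0,0,60],[0.4,0,-20,0,0,0,60],[0.4,0,-60,0,0,0,60],[0.4,0,-90,0,0,0,60],[45,-20,-90,0,0,0,60],[90,-40,-90,0,0,0,60],[90,-80,-90,0,0,0,60],[90,-120,-90,0,0,0,60]]]' >/dev/null
python3 - <<'E'
from g import *;from m import *
st();to(497.8,417.9,130,-21.7);d=grab('top');inchan(d)
E
```

```text
t 12.4 p [625.2 293.7  55.2] h -9.89 F [-0.3 -1.4  2. ] w 25.5 gf 29.9
t 13.4 p [520.  405.3 143.4] h -9.76 F [-0.6 -0.2  0.8] w 59.7 gf 0.0
shift [  8.6 -24.   13.5] turn [-0.15 -0.04 11.94]
fin x 1.3 y 73.0 size [39.9 27.7] ang rel 0.1 z [72.9 75.9 78.6]
fin x 1.0 y 15.4 size [10.7 27.6] ang rel 89.7 z [69.7 75.4 78.4]
body x 1.7 y 72.9 size [47.9 46.6] ang rel 0.1 z [44.6 72.5 77.8]
body x 1.8 y 15.0 size [18.2 45.8] ang rel 89.7 z [43.4 48.3 77.1]
```

Both are seated, fin tops near 76 mm, leaving a 24.7 mm gap. The 18 still has about 2 mm of slack towards the middle stop. Next is the 24.

```bash
python3 -m jog '[[[4,-12,0,0,0,6,60],[8.6,-24,5,0,0,12,60],[8.6,-24,13,0,0,12,60],[8.6,-24,30,0,0,12,60],[8.6,-24,50,0,0,12,60],[8.6,-24,50,0,0,12,60],[8.6,-24,50,0,0,12,60],[8.6,-24,50,0,0,12,60]]]' >/dev/null
python3 - <<'E'
from g import *
st();to(497.8,417.9,48,-21.7)
E
```

```text
t 14.3 p [500.9 415.7  95.1] h -21.89 F [-0.6  0.   0.3] w 60.1 gf 0.0
shift [ 0.9 -3.7 47.1] turn [ 0.02 -0.05 -0.19]
```

```bash
python3 -m jog '[[[0.9,-3.7,12,0,0,-0.2,60],[0.9,-3.7,30,0,0,-0.2,60],[0.9,-3.7,46.5,0,0,-0.2,60],[0.9,-3.7,46.5,0,0,-0.2,60],[0.9,-3.7,46.5,0,0,-0.2,60],[0.9,-3.7,46.5,0,0,-0.2,60]]]' >/dev/null
python3 - <<'E'
from g import *
st();to(497.8,417.9,48,-21.7)
E
```

```text
t 14.9 p [497.3 418.1  48.4] h -21.68 F [-0.5 -1.   0.2] w 60.2 gf 0.0
shift [-0.   0.6  0.4] turn [ 0.01 -0.04  0.02]
```

```bash
python3 -m jog '[[[0,0.5,0.5,0,0,0,40],[0,0.5,0.5,0,0,0,10],[0,0.5,0.5,0,0,0,10],[0,0.5,0.5,0,0,0,10],[0,0.5,0.5,0,0,0,10],[0,0.5,-30,0,0,0,10],[0,0.5,-60,0,0,0,10],[0,0.5,-88,0,0,0,10],[0,0.5,-88,0,0,0,10],[0,0.5,-88,0,0,0,10]]]' 30 >/dev/null
python3 - <<'E'
from g import *
st();to(*ch(35.6),136,A)
E
```

```text
t 15.9 p [497.7 417.7 136.5] h -21.69 F [-0.3  1.3 -0.4] w 25.8 gf 30.0
shift [-104.   171.6    0.6] turn [  0.05  -0.03 -11.79]
```

```bash
python3 -m jog '[[[-21,34,0,0,0,-3,10],[-42,68,0,0,0,-6,10],[-63,103,0,0,0,-9,10],[-84,138,0,0,0,-11.8,10],[-104,171.6,0,0,0,-11.8,10],[-104,171.6,15,0,0,-11.8,10],[-104,171.6,25,0,0,-11.8,10],[-104,171.6,25,0,0,-11.8,10],[-104,171.6,25,0,0,-11.8,10],[-104,171.6,25,0,0,-11.8,10]]]' >/dev/null
python3 - <<'E'
from g import *;from m import *
st();to(*ch(35.6),54,A);d=grab('top');inchan(d)
E
```

```text
t 16.9 p [617.8 259.3 111.5] h -9.73 F [ 0.4  0.1 -0.2] w 25.5 gf 30.0
shift [-1.5  1.2 57.5] turn [ 0.01 -0.04  0.17]
fin x 1.1 y 79.4 size [26.9 28. ] ang rel 0.1 z [72.6 75.6 78.5]
body x 1.8 y 82.0 size [34.8 46.2] ang rel 0.1 z [44.2 68.7 77.4]
```

```bash
python3 -m jog '[[[-1.4,0.8,8,0,0,0,10],[-1.4,0.8,13,0,0,0,10],[-1.4,0.8,13,0,0,0,10],[-1.4,0.8,13,0,0,0,10]]]' >/dev/null
python3 - <<'E'
from g import *
st();to(*ch(35.6),54,A)
E
```

```text
t 17.4 p [618.9 255.9  97.7] h -9.89 F [ 0.7 -0.4 -0.1] w 25.8 gf 30.0
shift [ 1.8 -0.4 43.7] turn [-0.03  0.02  0.01]
```

```bash
python3 -m jog '[[[1.3,-0.2,0,0,0,0,10],[1.3,-0.2,0,0,0,0,10],[1.3,-0.2,0,0,0,0,10]]]' >/dev/null; python3 -c "
from g import *
to(*ch(35.6),54,A)";python3 -m jog '[[[0,0,0,0,0,0,10],[0,0,0,0,0,0,10],[0,0,0,0,0,0,10]]]' >/dev/null
python3 - <<'E'
from g import *
st();to(*ch(35.6),54,A)
E
```

```text
shift [ 0.  -0.4 44.3] turn [ 0.01 -0.01  0.03]
t 17.9 p [619.1 257.3  98.1] h -9.89 F [-0.1 -1.1 -1. ] w 25.4 gf 30.0
shift [ 0.3 -0.4 44.1] turn [0.   0.01 0.01]
```

Aligned. Lower slowly in stages, checking the force.

```bash
python3 -m jog '[[[0.1,-0.3,3,0,0,0,10],[0.1,-0.3,5,0,0,0,10],[0.1,-0.3,7,0,0,0,10],[0.1,-0.3,8,0,0,0,10],[0.1,-0.3,8,0,0,0,10]]]' >/dev/null
python3 - <<'E'
from g import *
st();to(*ch(35.6),54,A)
E
```

```text
t 18.4 p [618.8 256.7  89.9] h -9.91 F [-0.6 -1.3  0.9] w 25.6 gf 30.0
shift [ 1.  -0.3 35.9] turn [-0.01  0.07 -0.01]
```

```bash
python3 -m jog '[[[0.4,0,1,0,0,0,10],[0.4,0,2,0,0,0,10],[0.4,0,3,0,0,0,10],[0.4,0,4,0,0,0,10],[0.4,0,4,0,0,0,10]]]' >/dev/null
python3 - <<'E'
from g import *
st();to(*ch(35.6),54,A)
E
```

```text
t 18.9 p [619.  256.8  85.7] h -9.92 F [-0.2 -5.3  1.1] w 25.6 gf 30.0
shift [ 0.8 -0.4 31.7] turn [-0.    0.09 -0.02]
```

```bash
python3 -m jog '[[[-0.8,0,2,0,0,0,10],[-0.8,0,5,0,0,0,10],[-0.8,0,8,0,0,0,10],[-0.8,0,10,0,0,0,10],[-0.8,0,10,0,0,0,10]]]' >/dev/null
python3 - <<'E'
from g import *
st();to(*ch(35.6),54,A)
E
```

```text
t 19.4 p [618.5 256.8  75.4] h -9.89 F [-0.3 -4.2  0.1] w 25.5 gf 30.0
shift [ 0.9  0.1 21.4] turn [-0.03  0.03  0.01]
```

```bash
python3 -m jog '[[[-0.3,0,4,0,0,0,10],[-0.3,0,8,0,0,0,10],[-0.3,0,12,0,0,0,10],[-0.3,0,15,0,0,0,10],[-0.3,0,17,0,0,0,10],[-0.3,0,17,0,0,0,10],[-0.3,0,17,0,0,0,10]]]' >/dev/null
python3 - <<'E'
from g import *
st();to(*ch(35.6),54,A)
E
```

```text
t 20.1 p [618.5 256.8  58.6] h -9.88 F [ 1.  -3.8 -2.6] w 25.6 gf 30.0
shift [0.9 0.  4.6] turn [-0.02  0.01  0.02]
```

```bash
python3 -m jog '[[[0,0,1.5,0,0,0,10],[0,0,3,0,0,0,10],[0,0,4,0,0,0,10],[0,0,4,0,0,0,10]]]' >/dev/null; python3 -c "
from g import *
st()"; python3 -m jog '[[[0,0,3.5,0,0,0,45],[0,0,3.5,0,0,0,60],[0,0,3.5,0,0,0,60],[0,0,-20,0,0,0,60],[0,0,-60,0,0,0,60],[0,0,-90,0,0,0,60],[45,-20,-90,0,0,0,60],[90,-40,-90,0,0,0,60],[135,-60,-90,0,0,0,60],[135,-60,-90,0,0,0,60]]]' >/dev/null
python3 - <<'E'
from g import *;from m import *
st();d=grab('top');inchan(d);a=d['image'][150:290,220:430];cv2.imwrite('pics/c4.png',cv2.resize(a[:,:,::-1],None,fx=3.8,fy=3.8,interpolation=2))
s=560/784
fillers(d,[(int(433*s),int(385*s))],26)
E
```

```text
t 20.6 p [618.8 256.7  55.9] h -9.89 F [-1.3 -5.9  4.2] w 25.9 gf 30.0
t 21.6 p [575.6 411.6 145.7] h -9.09 F [-0.9  1.   0.4] w 59.9 gf 0.0
body x 22.2 y 12.8 size [17.9  7.8] ang rel 64.0 z [43.6 48.1 77.8]
(309, 275) body [array([405.9, 332.6]), array([46.1, 33. ]), np.float64(5.4)] fin [array([405.9, 332.7]), array([26.2, 24.9]), np.float64(4.8)] zmax [0.0656 0.0695 0.0732] cent [405.7 332.7  69.5] 136
```

View pics/c4.png

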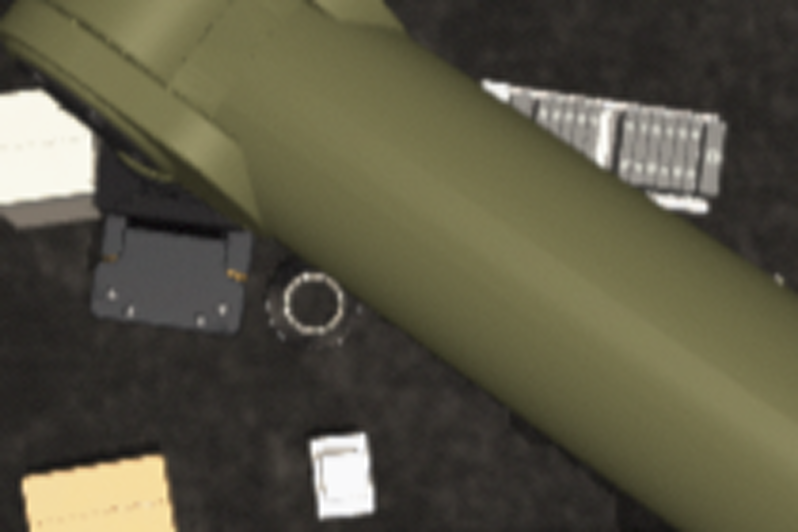

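The arm covers the bay. The 33 is undisturbed at (342,475). I'll retract towards the base to clear the view.

```bash
python3 -m jog '[[[0,-45,0,0,0,0,60],[0,-90,0,0,0,0,60],[0,-125,-10,0,0,0,60],[0,-125,-10,0,0,0,60],[0,-125,-10,0,0,0,60],[0,-125,-10,0,0,0,60]]]' >/dev/null
python3 - <<'E'
from g import *;from m import *
st();d=grab('top');inchan(d);a=d['image'][150:290,220:430];cv2.imwrite('pics/c5.png',cv2.resize(a[:,:,::-1],None,fx=3.8,fy=3.8,interpolation=2))
E
```

```text
t 22.2 p [461.6 420.2 154.9] h -10.05 F [ 0.3 -0.2 -0.4] w 59.8 gf 0.0
fin x 1.1 y 73.0 size [39.9 28. ] ang rel 0.1 z [72.2 75.9 78.4]
fin x 0.4 y 37.2 size [16.2 27.6] ang rel 88.6 z [71.8 75.3 78. ]
fin x 0.9 y 15.3 size [10.4 28. ] ang rel 89.7 z [67.9 75.6 78. ]
body x 1.6 y 51.6 size [90.7 46.8] ang rel 89.8 z [44.3 59.  77.2]
```

View pics/c5.png

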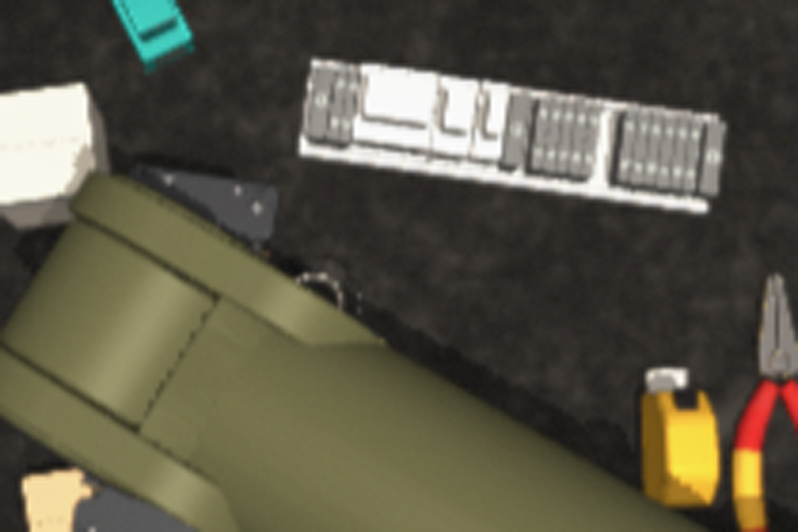

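All three fillers stand in line in the bay, at (400,95), (455,105) and (490,110). Their fin tops are all near 76 mm, so they are on the floor. The arm is clear, so I'm handing in.

```bash
python3 -c "
from bench import ctrl
print(ctrl.close_job())"
```

```text
the job is handed in; nothing more can be done
None
```

The job is handed in: the last picture showed fillers 48, 24 and 18 in the bay between the 15 mm terminal and the middle stop, in line and fully down; filler 33 was left standing on the table and no bystander was seen to move (the judge gave no verdict).

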